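Draw the spring tester to its red band and hold

TASK

A spring test jig is built into the drawer of the blue bench cabinet. Pull the drawer fully open by its bar handle, then take the jig's yellow grip, pull it out sideways against its spring until the black needle stands inside the red band on the scale, and keep it there: finish while still holding the grip in that position, with the drawer open. Leave the other things on the bench and on the cabinet where they are.

Things in the scene. Friction and masses are not known exactly. Their poses are not given: they have to be found in the camera images.
- drawer (a joint): drawer of the blue cabinet: 0 = shut, grows as it is pulled out, 0.170 m at its stop; starts shut or up to 20 mm ajar; about 3 N of friction, stays where it is left
- drawer_handle (a point): middle of the drawer's steel bar handle, 82 mm above the bench. The level bar is 130 mm long (y), 12 mm thick (x), 14 mm high, its centre 42 mm in front of the grey drawer front, whose top is 103 mm above the bench; two posts 58 mm either side. x points into the cabinet (the drawer opens along -x), y along the bar, z up; cabinet, plunger, needle and band have the same axes
- cabinet_front (a point): low blue cabinet fixed to the bench, 280 (x) x 370 (y) x 110 mm high, drawer front at its -x side; this point is the middle of the front edge of its top (fixed). The drawer, 340 mm wide and 240 mm long, has 60 mm walls (rim 76 mm above the bench); the spring test jig is on its floor behind the drawer front
- plunger: yellow grip in the drawer, 30 (x) x 14 (y) x 48 mm high. Origin = point to grip, 13 mm below its top, 77 mm above the bench, 89 mm behind the drawer front's outer face. Pulls out along its +y, 95 mm travel, on an 8 mm rod 31 mm below the origin; a spring pulls back with 4 N (rest) to 17 N. At rest the steel spring barrel ends 40 mm from its -y side, top 19 mm below the origin
- needle (a point): middle of the black needle, 3 mm wide, that sticks out 45 mm from the foot of the yellow grip along its -x, over the white scale; it moves with the grip
- band (a point): middle of the red band on the white scale: 10 mm wide along the pull (y), 40 mm long; clamped to the scale at a place that differs from run to run, 40 to 75 mm from where the needle rests along +y. Needle and band have the same x and z
- flask: teal bottle, 66 mm diameter, 210 mm high, origin centre of underside; bystander
- oiler: white and red bottle, 48 mm diameter, 130 mm high, origin centre of underside; bystander
- cup_a: black cup, 72 mm diameter, 75 mm high, origin centre of underside; bystander
- cup_b: black cup like cup_a; bystander
- partbox: white parts box 100 x 70 x 35 mm standing on the cabinet's top, origin centre of underside; bystander
- block: aluminium block 50 x 60 x 30 mm with two red plugs, on the cabinet's top, origin centre of underside; bystander
- driver: screwdriver with a red handle lying on the bench to the robot's right, about 200 mm long; bystander

How it is judged:
On the way, in this order (a step that is already met when the one before it is completed fails the run):
1. the drawer is pulled open (value of joint drawer above 0.15 m), for 0.2 s.
2. the needle stands inside the red band with the fingers on the yellow grip (y of needle in the frame of band between -0.005 and 0.005 m and contact force between the fingers and plunger above 2 N), for 0.3 s.
At the end, for the whole second after the job is handed in: Through the last second the needle is within 5 mm of the middle of the red band (measured along the pull) and still (under 10 mm/s), the robot's fingers bear on the yellow grip with more than 2 N and none of the bystanders touches it, and the drawer is still open by more than 140 mm (all of step 2 and value of joint drawer above 0.14 m and linear speed of plunger below 0.01 m/s and contact force between each of flask, oiler, cup_a, cup_b, partbox, block, driver and plunger below 0.2 N); the arm keeps its last pose, push and grip.
It fails at once if a bystander was shifted by more than 30 mm or toppled (distance of any of flask, oiler, cup_a, cup_b, partbox, block, driver from where it was at the start of the episode above 0.03 m or angle between any of flask, oiler, cup_a, cup_b's own z axis and vertical above 0.5 rad).
It also fails if it takes over 58 s, if anything falls off the work surface, if the arm or the gripper's body presses on something with over 40 N, if the wrist force passes 120 N, or if a joint passes its speed limit or range.

ROBOT

A 6-joint arm with a two-finger parallel gripper is mounted at the origin on the work surface. World frame = base frame: x ahead of the robot, y to its left, z up, the work surface at z = 0. Lengths are in m, angles in rad, forces in N, time in s.
With the tool pointing down it reaches from about 0.35 to 0.775 m from the base axis. Payload 7.3 kg.
Tool frame: the origin (TCP) lies at the centre of the arm's flange, where the gripper is bolted on; the fingertips stand 178 mm ahead of it and the grasp point (between the pads) lies 159 mm ahead of it; z points along the fingers, y is the line along which they close (so a half turn about z gives the same grasp; the last joint's range is limited). The gripper opens to 92 mm and grips with 3 to 60 N. Pads are 19 mm wide; open, the fingers measure 130 mm over their backs; the gripper's body (75 mm by 190 mm) begins 47 mm behind the grasp point.
Start: joints at [1.056, 0.342, 1.524, -0, 1.275, -0.146], TCP at [0.189, 0.49, 0.405] pointing down, gripper open.
Joint ranges: [-2.53, 2.53], [-0.77, 2.02], [0.04, 2.7], [-1, 4.14], [0.28, 2.66], [-3.11, 3.11]. Speed limits (rad/s): [2.57, 2.57, 3.14, 3.14, 3.14, 3.14].

INTERFACE

Orientations are given as [roll, pitch, yaw] about the fixed x, y, z axes, in that order (R = Rz(yaw) Ry(pitch) Rx(roll)).
In Python, from cell import robot gives the robot as it stands.
- The arm moves only by the tool shift_gripper, called after "Emit:" by a JSON object that holds its "api" and its "payload". Schema: {"type":"object","properties":{"deltas":{"type":"array","items":{"type":"array","prefixItems":[{"type":"array","items":{"type":"number"},"minItems":3,"maxItems":3},{"type":"array","items":{"type":"number"},"minItems":3,"maxItems":3}],"minItems":2,"maxItems":2},"minItems":1,"maxItems":8},"jaw":{"type":"number"},"clamp_n":{"type":"number"},"only":{"type":"string"},"quiet":{"type":"boolean"},"lines":{"type":"string"}},"required":["deltas"],"additionalProperties":false}. deltas is a list of rows, 1 to 8 of them, each written [[dx, dy, dz], [rx, ry, rz]]: dx, dy, dz in shares of 25 cm (1.0 is 25 cm), then a rotation vector rx, ry, rz in a scale on which 1.0 is pi rad; each row shifts and turns the commanded pose from where the row before left it, along the tool's axes as they then stand; what a row does not reach is not made up. A row lasts 1/12 s, in which the tool goes at most 0.0417 m and 0.125 rad, less where a joint would pass 70% of its speed; a pose out of reach is approached as far as the arm can. jaw is the finger opening in m, set as the call begins (left out keeps the last). The fingers move at their own pace and stop on an object; clamp_n is the grip in N (left out, the last holds). Time passes only in rows, so rows that do not move let the fingers close. The tool returns the time, the measured TCP pose, the force, the opening and the grip force at its end. only (a regular expression) keeps the lines of the reply that match it, lines (a string "A,B") keeps lines A to B, and quiet returns only ok. A shift or turn number past 1, either way, is cut back to 1. Input that does not fit is refused with a message, and nothing moves.
- robot.observe(): the state, without advancing time (a new reading comes with each control period).
- robot.read_camera(name): name is "side" or "top" or "wrist"; returns a dict with "image" (400x640x3 uint8, red, green, blue), "fx", "fy", "cx", "cy" (pixels), "pose" (4x4, takes a point from camera to world coordinates). Camera axes: x right, y down, z forward; pixel columns grow to the right and rows downward; lengths in m; the calibration is good to about 2 mm. A picture is of the moment at which its call begins. There is no depth.
- robot.hand_in(): hands the job in; it is judged then, once.
The state is a dict: "time": time; "qpos": joint angles; "qvel": joint speeds; "joint_efforts": joint torques, N m; "tool_pos": TCP position; "tool_rot": TCP orientation; "contact_force": force on the tool from outside, world axes, zero at the start; "torque": the same for the moment, N m; "opening": finger opening in m; "grip_force": force on a finger pad.
Only numpy, scipy, OpenCV 4.12 (cv2) and the standard library are available. Lean on these libraries where they do the work, as an engineer would, in place of code of your own. Each camera call takes 0.05 s, during which the arm holds its last target. There are 200 camera calls.

## Working session

There is one attempt and no reset: what is moved stays moved. The work goes in short steps, Python scripts to look and compute and a tool call to move; the robot and the scene stay as the last step left them, time stands still between calls to the robot, and variables do not carry over. Pictures are saved under pics/ and viewed, at most 10 in all, crops included, and the job is handed in when it is done.

```bash
ls; mkdir -p pics
```

Create h.py:
```python
import numpy as np,cv2
from cell import robot
def cam(n):
    c=robot.read_camera(n); return c
def save(c,f): cv2.imwrite('pics/'+f,cv2.cvtColor(c['image'],cv2.COLOR_RGB2BGR))
def ray(c,u,v):
    P=np.array(c['pose']); d=P[:3,:3]@np.array([(u-c['cx'])/c['fx'],(v-c['cy'])/c['fy'],1]); return P[:3,3],d
def onz(c,u,v,z):
    o,d=ray(c,u,v); return o+d*(z-o[2])/d[2]
def proj(c,p):
    P=np.array(c['pose']); q=P[:3,:3].T@(np.array(p)-P[:3,3]); return q[0]/q[2]*c['fx']+c['cx'],q[1]/q[2]*c['fy']+c['cy']
```

Run:
```python
from h import *
for n in('top','side'):
    c=cam(n);save(c,n+'0.png');print(n,np.round(c['pose'],3).tolist(),c['fx'])
s=robot.observe();print(s)
```

```text
cell.py
pics
top [[-0.013, -0.977, 0.215, 0.271], [-1.0, 0.012, -0.008, -0.054], [0.005, -0.215, -0.977, 1.515], [0.0, 0.0, 0.0, 1.0]] 431.025943385872
side [[0.962, -0.193, 0.192, 0.323], [-0.272, -0.696, 0.664, -0.942], [0.006, -0.692, -0.722, 1.061], [0.0, 0.0, 0.0, 1.0]] 404.78097310847943
{'time': 0.1, 'qpos': array([ 1.05596376e+00,  3.42643936e-01,  1.52491965e+00,  4.88848688e-05,
        1.27541580e+00, -1.45962011e-01]), 'qvel': array([-8.76134145e-04, -7.64748361e-04, -1.88976821e-03,  3.48513591e-04,
       -2.89919917e-03,  1.97626267e-05]), 'joint_efforts': array([ 2.73289377e-03, -4.32005632e+01, -2.44695371e+01,  7.20687769e-02,
        5.26135066e-02, -5.61845081e-05]), 'tool_pos': array([0.18918868, 0.48959587, 0.40411967]), 'tool_rot': array([-3.14022746e+00, -2.47943533e-04,  2.77270767e+00]), 'contact_force': array([ 0.34772801, -0.62686867, -0.01126802]), 'torque': array([-0.02421676, -0.01967337, -0.01796824]), 'grip_force': 0.0, 'opening': 0.09175956202820144}
```

View pics/top0.png

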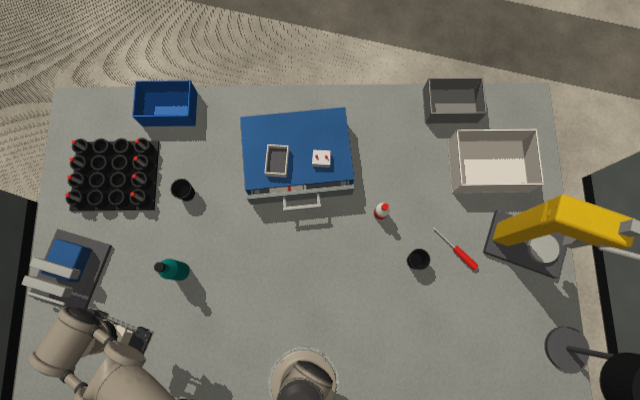

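View pics/side0.png

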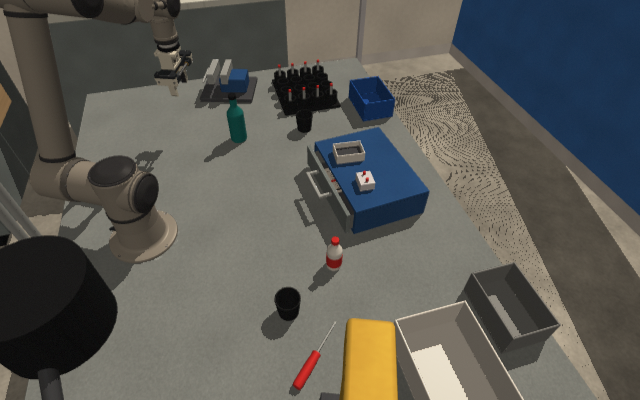

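The top view shows the cabinet at px (240–355, 108–198), its handle at about (301, 203), and the oiler at (382, 211). The flask is at (172, 269) and the gripper is at lower left. I'll enlarge the cabinet area.

Run:
```python
from h import *
im=cv2.imread('pics/top0.png');cv2.imwrite('pics/crop0.png',cv2.resize(im[165:225,235:365],None,fx=6,fy=6,interpolation=cv2.INTER_CUBIC))
c=cam('top')
for n,u,v,z in[('oiler',382,212,.0),('cup',418,260,.075),('cupb',182,189,.075),('flask',172,269,.1),('handle',301,205,.089),('cabL',243,189,.11),('cabR',353,182,.11)]:print(n,onz(c,u,v,z).round(3))
```

```text
oiler [ 0.573 -0.286  0.   ]
cup [ 0.394 -0.387  0.075]
cupb [0.647 0.411 0.075]
flask [0.373 0.42  0.1  ]
handle [0.583 0.001 0.089]
cabL [0.636 0.195 0.11 ]
cabR [ 0.656 -0.175  0.11 ]
```

View pics/crop0.png

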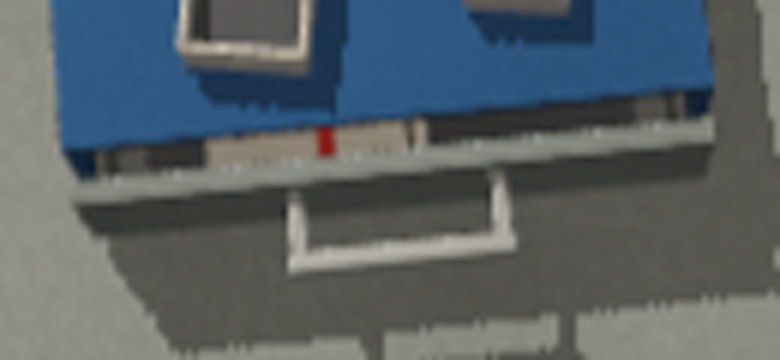

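The enlarged view shows the drawer slightly ajar, with the bar ends at full px (283.3, 208.5) and (321, 204.7). The front top edge runs from (245.3, 190) to (354, 179.2), and the red band shows at about (289, 189).

Add to h.py:
```python
def tool(p_w): # world delta in tool axes
    from scipy.spatial.transform import Rotation as R
    return R.from_euler('xyz',robot.observe()['tool_rot']).inv().apply(p_w)
```

Run:
```python
from h import *
c=cam('top')
a,b=onz(c,283.3,208.3,.089),onz(c,321,204.5,.089);print('bar',a,b,np.linalg.norm(a-b),(a+b)/2)
d,e=onz(c,245.3,190,.11),onz(c,354,179.2,.11);m=(d+e)/2;print('cab',d,e,np.linalg.norm(d-e),m)
f=d-e;yaw=np.arctan2(-f[0],f[1]);print('yaw',yaw,np.arctan2(-(a-b)[0],(a-b)[1]))
# band z: origin of plunger .077, rod .046; scale height guess .04
X=np.array([np.cos(yaw),np.sin(yaw),0]);Y=np.array([-np.sin(yaw),np.cos(yaw),0])
print('handle in cab frame',((a+b)/2-m)@X,((a+b)/2-m)@Y,'drawer',-((a+b)/2-m)@X-.042)
h=(a+b)/2;s=robot.observe();p=s['tool_pos'].copy();print('X',X,'to above handle tool axes',tool(h-p),'rot',s['tool_rot'])
```

```text
bar [0.57221569 0.06105441 0.089     ] [ 0.58380189 -0.06648663  0.089     ] 0.12806621809809693 [ 0.57800879 -0.00271611  0.089     ]
cab [0.63215635 0.18725391 0.11      ] [ 0.66542224 -0.17907922  0.11      ] 0.36784042440257864 [0.6487893  0.00408735 0.11      ]
yaw 0.09055937229439444 0.09059428389537155
handle in cab frame -0.07110574522318457 -0.0003744988073518504 drawer 0.029105745223184563
X [0.9959023  0.09043564 0.        ] to above handle tool axes [-0.54018755 -0.31881167  0.31555028] rot [-3.14066233e+00 -1.04415773e-04  2.77282582e+00]
```

The rows are not in the units I measure in: shifts go in shares of 25 cm and turns go in shares of pi rad. I convert before sending: -0.04 m is -0.16, -0.034 m is -0.136.

Emit:
{"api": "shift_gripper", "payload": {"deltas": [[[0,0,-0.16],[0,0,0]],[[0,0,-0.16],[0,0,0]],[[-0.136,-0.084,0],[0,0,0]],[[-0.136,-0.084,0],[0,0,0]],[[-0.136,-0.084,0],[0,0,0]],[[-0.136,-0.084,0],[0,0,0]],[[-0.136,-0.084,0],[0,0,0]],[[-0.136,-0.084,0],[0,0,0]]], "jaw": 0.03}}

```text
time: 0.87
tool_pos: [0.3346, 0.297, 0.4848]
tool_rot: [3.141, 0.0, 2.773]
contact_force: [-0.1, 1.1, 0.8]
opening: 0.0429
grip_force: 0.0
```

Emit:
{"api": "shift_gripper", "payload": {"deltas": [[[-0.136,-0.084,0],[0,0,0]],[[-0.136,-0.084,0],[0,0,0]],[[-0.136,-0.084,0],[0,0,0]],[[-0.136,-0.084,0],[0,0,0]],[[-0.136,-0.084,0],[0,0,0]],[[-0.136,-0.084,0],[0,0,0]],[[-0.136,-0.084,0],[0,0,0]],[[0,0,0],[0,0,0.0318]]]}}

```text
time: 1.53
tool_pos: [0.5063, 0.0706, 0.4837]
tool_rot: [-3.14, 0.001, 2.669]
contact_force: [-0.5, 0.9, -0.1]
opening: 0.03
grip_force: 0.0
```

Emit:
{"api": "shift_gripper", "payload": {"deltas": [[[0,0,0],[0,0,0.0398]],[[0,0,0],[0,0,0.0398]],[[0,0,0],[0,0,0.0398]],[[0,0,0],[0,0,0.0398]],[[0,0,0],[0,0,0.0398]],[[0,0,0],[0,0,0.0398]],[[0,0,0],[0,0,0.0398]],[[0,0,0],[0,0,0.0398]]]}}

```text
time: 2.2
tool_pos: [0.5031, 0.0757, 0.4845]
tool_rot: [-3.141, -0.0, 1.667]
contact_force: [-0.1, -0.3, -0.1]
opening: 0.03
grip_force: 0.0
```

Run:
```python
from h import *
s=robot.observe();print(s['tool_rot'],s['time'])
c=cam('top')
print(tool(np.array([0.5794,-0.0177,.085+.159])-s['tool_pos']))
```

```text
[-3.14116159e+00 -1.20873302e-04  1.66660505e+00] 2.2
[-0.0998218   0.06791112  0.24046858]
```

Converted, 0.04 m is 0.16, -0.033 m is -0.132, 0.006 rad is 0.0019.

Emit:
{"api": "shift_gripper", "payload": {"deltas": [[[-0.132,0.0904,0],[0,0,0.0019]],[[-0.132,0.0904,0],[0,0,0]],[[-0.132,0.0904,0],[0,0,0]],[[0,0,0.16],[0,0,0]],[[0,0,0.16],[0,0,0]],[[0,0,0.16],[0,0,0]],[[0,0,0],[0,0,0]]]}}

```text
time: 2.83
tool_pos: [0.5784, -0.0162, 0.3565]
tool_rot: [-3.127, -0.004, 1.669]
contact_force: [-1.4, 0.2, -0.7]
opening: 0.0298
grip_force: 0.0
```

Run:
```python
from h import *
s=robot.observe()
c=cam('wrist');save(c,'w1.png')
print(s['tool_pos'],s['tool_rot'],tool(np.array([0.5794,-0.0177,.085+.159])-s['tool_pos']))
for y in(-.065,.065):
  Y=np.array([-.0904,.996,0]);print(proj(c,np.array([.578,-.0027,.089])+y*Y))
```

```text
[ 0.57837952 -0.01620723  0.35651211] [-3.1265603  -0.00403563  1.66887924] [-0.00186331  0.00189238  0.11249529]
(np.float64(321.73998796563103), np.float64(255.75783239288592))
(np.float64(323.567354801847), np.float64(109.95660193944154))
```

View pics/w1.png

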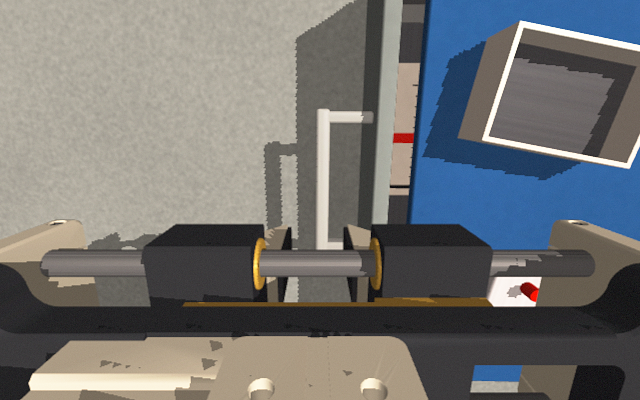

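The bar spans px (323, 110) to (323, 253) as predicted, and the fingers straddle it. The parts box stays clear.

Converted, 0.037 m is 0.148, -0.002 m is -0.008, -0.006 rad is -0.0019.

Emit:
{"api": "shift_gripper", "payload": {"deltas": [[[-0.008,0.008,0.148],[0,0,-0.0019]],[[0,0,0.148],[0,0,0]],[[0,0,0.148],[0,0,0]],[[0,0,0],[0,0,0]],[[0,0,0],[0,0,0]]]}}

```text
time: 3.3
tool_pos: [0.5832, -0.0179, 0.2551]
tool_rot: [-3.142, -0.0, 1.674]
contact_force: [0.4, 0.7, 0.4]
opening: 0.0301
grip_force: 0.0
```

Emit:
{"api": "shift_gripper", "payload": {"deltas": [[[0,0,0],[0,0,0]],[[0,0,0],[0,0,0]],[[0,0,0],[0,0,0]],[[0,0,0],[0,0,0]]], "jaw": 0.0, "clamp_n": 40}}

```text
time: 3.63
tool_pos: [0.5829, -0.018, 0.2563]
tool_rot: [3.138, 0.001, 1.673]
contact_force: [-3.2, -0.7, 7.7]
opening: 0.0114
grip_force: 40.0
```

Converted, -0.025 m is -0.1, -0.02 m is -0.08, 0.006 rad is 0.0019.

Emit:
{"api": "shift_gripper", "payload": {"deltas": [[[0.0008,-0.08,0],[0,0,0.0019]],[[0,-0.08,0],[0,0,0.0019]],[[0,-0.1,0],[0,0,0]],[[0,-0.1,0],[0,0,0]],[[0,-0.1,0],[0,0,0]],[[0,-0.1,0],[0,0,0]],[[0,0,0],[0,0,0]]]}}

```text
time: 4.22
tool_pos: [0.4406, -0.0307, 0.2561]
tool_rot: [3.14, 0.001, 1.661]
contact_force: [-3.8, 1.3, 9.2]
opening: 0.0113
grip_force: 40.0
```

Moved 143 mm. I'll pull gently on to the stop.

Converted, -0.01 m is -0.04, -0.006 m is -0.024.

Emit:
{"api": "shift_gripper", "payload": {"deltas": [[[0,-0.04,0],[0,0,0]],[[0,-0.024,0],[0,0,0]],[[0,-0.024,0],[0,0,0]],[[0,0,0],[0,0,0]]]}}

```text
time: 4.55
tool_pos: [0.4234, -0.0324, 0.2561]
tool_rot: [3.129, 0.001, 1.659]
contact_force: [8.6, 8.1, 2.1]
opening: 0.0115
grip_force: 40.1
```

Emit:
{"api": "shift_gripper", "payload": {"deltas": [[[0,-0.016,0],[0,0,0]],[[0,-0.016,0],[0,0,0]],[[0,0,0],[0,0,0]],[[0,0,0],[0,0,0]]]}}

```text
time: 4.88
tool_pos: [0.4206, -0.0326, 0.2562]
tool_rot: [3.114, 0.002, 1.657]
contact_force: [38.4, 21.0, -26.6]
opening: 0.012
grip_force: 40.1
```

Run:
```python
from h import *
c=cam('top');save(c,'top2.png')
im=cv2.imread('pics/top2.png');cv2.imwrite('pics/crop2.png',cv2.resize(im[155:255,225:375],None,fx=5,fy=5,interpolation=cv2.INTER_CUBIC))
```

```text
(no output)
```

View pics/crop2.png

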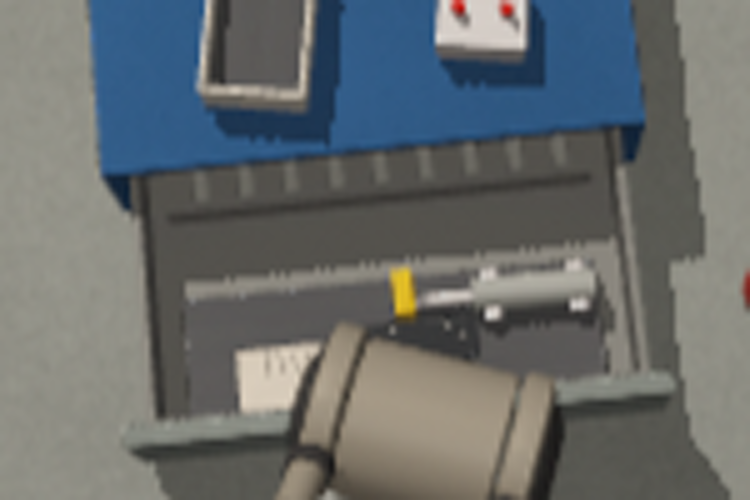

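The drawer is at its stop, with the yellow grip at crop (403, 292), which is full px (305.6, 213). I'll relax, release and rise.

Converted, 0.004 m is 0.016, 0.003 m is 0.012.

Emit:
{"api": "shift_gripper", "payload": {"deltas": [[[0,0.016,0],[0,0,0]],[[0,0.012,0],[0,0,0]],[[0,0,0],[0,0,0]],[[0,0,0],[0,0,0]]]}}

```text
time: 5.27
tool_pos: [0.4233, -0.0323, 0.2561]
tool_rot: [3.129, 0.001, 1.66]
contact_force: [10.1, 9.2, 1.5]
opening: 0.0111
grip_force: 40.1
```

Emit:
{"api": "shift_gripper", "payload": {"deltas": [[[0,0,0],[0,0,0]],[[0,0,0],[0,0,0]],[[0,0,0],[0,0,0]],[[0,0,0],[0,0,0]]], "jaw": 0.03}}

```text
time: 5.6
tool_pos: [0.4201, -0.0328, 0.2541]
tool_rot: [3.141, 0.0, 1.661]
contact_force: [-0.2, 0.3, -0.1]
opening: 0.0294
grip_force: 0.0
```

Emit:
{"api": "shift_gripper", "payload": {"deltas": [[[0,0,-0.12],[0,0,0]],[[0,0,-0.16],[0,0,0]],[[0,0,-0.16],[0,0,0]],[[0,0,-0.16],[0,0,0]],[[0,-0.08,0],[0,0,0]],[[0,-0.08,0],[0,0,0]],[[0,0,0],[0,0,0]]]}}

```text
time: 6.18
tool_pos: [0.3777, -0.0362, 0.4042]
tool_rot: [-3.141, 0.0, 1.661]
contact_force: [0.6, 0.5, 0.4]
opening: 0.0298
grip_force: 0.0
```

Run:
```python
from h import *
c=cam('wrist');save(c,'w3.png');t=cam('top');save(t,'top3.png')
def yel(c,z):
  hsv=cv2.cvtColor(c['image'],cv2.COLOR_RGB2HSV);m=cv2.inRange(hsv,(22,150,120),(32,255,255))
  n,l,st,ce=cv2.connectedComponentsWithStats(m)
  for i in range(1,n):
    if st[i,4]>15:print(st[i],ce[i],onz(c,*ce[i],z).round(4))
def red(c,z):
  hsv=cv2.cvtColor(c['image'],cv2.COLOR_RGB2HSV);m=cv2.inRange(hsv,(0,170,90),(6,255,255))|cv2.inRange(hsv,(174,170,90),(180,255,255))
  n,l,st,ce=cv2.connectedComponentsWithStats(m)
  for i in range(1,n):
    if st[i,4]>8:print('red',st[i],ce[i],onz(c,*ce[i],z).round(4))
for k in(c,t): yel(k,.09);red(k,.03)
print(robot.observe()['tool_pos'])
```

```text
[457 171  48  18 477] [485.78406709 179.95597484] [ 0.5502 -0.0103  0.09  ]
red [608  48  12  11  84] [613.92857143  53.11904762] [0.6952 0.1359 0.03  ]
red [601  79  11  10  79] [606.78481013  83.51898734] [0.6981 0.1042 0.03  ]
red [595 108  10  10  76] [599.86842105 112.5       ] [0.7008 0.0725 0.03  ]
red [427 129  25   8 193] [438.56476684 132.48186528] [0.5169 0.033  0.03  ]
red [589 136  10   9  69] [593.71014493 139.95652174] [0.704 0.041 0.03 ]
red [583 163   9   9  60] [587.35       166.63333333] [0.7068 0.009  0.03  ]
red [578 188   8   9  60] [581.43333333 191.8       ] [ 0.7097 -0.0226  0.03  ]
red [572 212   9   8  52] [575.75       215.73076923] [ 0.71
[... 320 characters left out ...]
 [133 156   5   5  16] [135.1875 157.875 ] [0.7769 0.6004 0.03  ]
red [ 70 158   4   3  10] [ 71.5 158.8] [0.7761 0.8288 0.03  ]
red [132 174   4   4  14] [133.5 175.5] [0.7109 0.6012 0.03  ]
red [ 68 176   4   3  11] [ 69.36363636 176.90909091] [0.7084 0.8289 0.03  ]
red [ 66 193   4   4  12] [ 67.41666667 194.75      ] [0.6429 0.8285 0.03  ]
red [130 192   5   4  17] [132.11764706 193.58823529] [0.6444 0.6007 0.03  ]
red [382 204   6   6  33] [384.57575758 206.42424242] [ 0.587  -0.2911  0.03  ]
red [374 212   9   7  19] [377.21052632 216.05263158] [ 0.5528 -0.2637  0.03  ]
red [453 246  25  24 194] [465.31443299 257.76804124] [ 0.4031 -0.5608  0.03  ]
[ 0.37985525 -0.03644792  0.40397166]
```

View pics/w3.png

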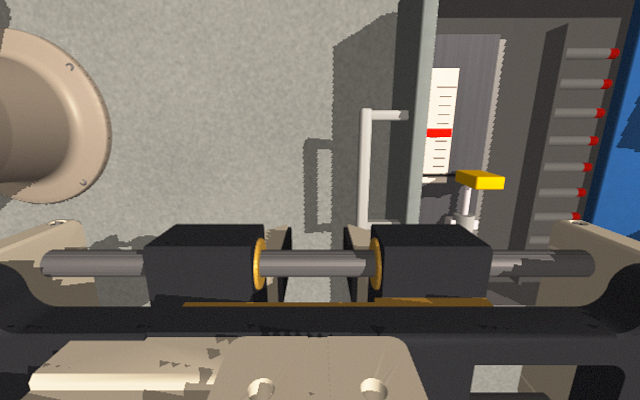

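The wrist view shows the yellow grip at (486, 180), the needle at about (438, 177), and the red band at (439, 132.5). I'll measure the needle-to-band distance and move over the grip.

Run:
```python
from h import *
im=cv2.imread('pics/w3.png');g=cv2.cvtColor(im,cv2.COLOR_BGR2GRAY)
print(g[168:188,426:450:4])
```

```text
[[246 246 249 248 247 249]
 [245 246 247 245 246 250]
 [246 247 246 246 245 250]
 [248 248 248 246 246 253]
 [252 252 252 251 252 206]
 [205 202 203 200 183 108]
 [ 84  82  83  83  64  51]
 [ 26  32  31  34  31  19]
 [ 79  85  84  84  84  70]
 [247 144 142 149 151 129]
 [251 244 248 159 160 138]
 [247 249 244 157 160 140]
 [247 250 185 159 161 134]
 [250 244 164 162 162 134]
 [217 157 126 128 125 108]
 [113  63  71  70  70  60]
 [ 80  51  50  54  53  54]
 [ 64  56  52  55  58  53]
 [ 55  56  53  54  56  58]
 [ 58  58  54  57  56  57]]
```

Emit:
{"api": "shift_gripper", "payload": {"deltas": [[[0.008,0.138,0],[0,0,0.0382]],[[0.008,0.138,0],[0,0,-0.0382]],[[0.008,0.138,0],[0,0,0]],[[0.008,0.138,0],[0,0,0]],[[0,0.138,0],[0,0,0]],[[0,0,0],[0,0,0.0398]],[[0,0,0],[0,0,0.0398]],[[0,0,0],[0,0,0.0398]]], "jaw": 0.045}}

```text
time: 6.95
tool_pos: [0.553, -0.0169, 0.4021]
tool_rot: [-3.14, 0.0, 1.28]
contact_force: [-0.5, -0.1, -0.5]
opening: 0.0453
grip_force: 0.0
```

Emit:
{"api": "shift_gripper", "payload": {"deltas": [[[0,0,0],[0,0,0.0398]],[[0,0,0],[0,0,0.0398]],[[0,0,0],[0,0,0.0398]],[[0,0,0],[0,0,0.0398]],[[0,0,0],[0,0,0.0398]],[[0,0,0],[0,0,0.0398]],[[0,0,0],[0,0,0.0398]],[[0,0,0],[0,0,0.0398]]]}}

```text
time: 7.62
tool_pos: [0.5525, -0.017, 0.4028]
tool_rot: [-3.141, 0.001, 0.28]
contact_force: [0.3, 0.0, -1.0]
opening: 0.0453
grip_force: 0.0
```

Emit:
{"api": "shift_gripper", "payload": {"deltas": [[[0,0,0],[0,0,0.0382]],[[0,0,0],[0,0,0.0239]],[[0,0,0],[0,0,0]]]}}

```text
time: 7.87
tool_pos: [0.5524, -0.017, 0.4029]
tool_rot: [-3.141, 0.001, 0.088]
contact_force: [0.3, 0.1, 0.3]
opening: 0.0452
grip_force: 0.0
```

Run:
```python
from h import *
s=robot.observe();print(s['tool_rot'],'d',tool(np.array([.551,-.012,.078+.159])-s['tool_pos']))
c=cam('wrist');save(c,'w4.png')
print('plunger',proj(c,[.551,-.012,.09]))
```

```text
[-3.14122270e+00  8.63103014e-04  8.81130037e-02] d [-0.00079016 -0.0050501   0.16590755]
plunger (np.float64(311.48790266320043), np.float64(191.39847289056348))
```

View pics/w4.png

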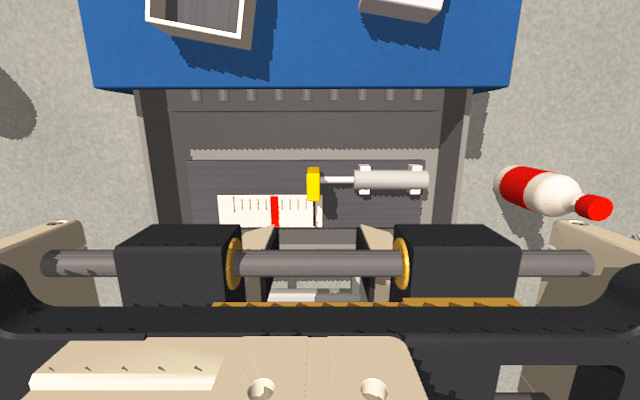

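The yellow grip is at (313, 184), the needle at about (318, 213) and the band at (274, 210). I'll compute positions from these.

Run:
```python
from h import *
from scipy.spatial.transform import Rotation as R
c=cam('wrist');im=c['image'];hsv=cv2.cvtColor(im,cv2.COLOR_RGB2HSV)
m=cv2.inRange(hsv,(20,150,100),(32,255,255))[150:215,290:340];ys,xs=np.nonzero(m);print('yel',xs.min()+290,xs.max()+290,ys.min()+150,ys.max()+150)
print(im[184,303:324,0]); print(im[165:205,313,0])
red=cv2.inRange(hsv,(0,170,90),(6,255,255))[190:230,255:295];ys,xs=np.nonzero(red);ru=xs.mean()+255;print('red',xs.min()+255,xs.max()+255,ys.min()+190,ys.max()+190,ru)
print(im[205:222:4,308:328,0])
Y=np.array([-.0904,.996,0])
for z in(.03,.045):
  a=onz(c,ru,210,z);b=onz(c,318.5,210,z);print(z,a,b,(a-b)@Y)
for v in(168,200):print(onz(c,313,v,.09))
s=robot.observe();print(s['tool_pos'])
```

```text
yel 307 319 167 200
[110 105  99 179 255 255 255 255 255 255 255 255 255 255 255 255 234  98
  53  61  60]
[106 124 223 234 233 234 235 227 255 255 255 255 255 255 255 255 255 255
 255 255 255 255 255 255 255 255 255 255 255 255 255 255 255 255 255 253
 131  66  77  81]
red 270 278 196 226 274.16908212560384
[[255 254 255 255 255  77  42 143 192 188 187 189 195 173 104  58  60  63
   63  59]
 [255 254 255 255 255  83  48 141 190 248 255 255 255 166 103  58  59  64
   65  61]
 [254 254 255 255 255  79  50 145 192 247 255 255 255 255 182  86  79  61
   60  58]
 [254 254 255 255 255  81  46 139 253 255 255 255 255 255 168  96 101 101
   80  61]
 [254 254 255 255 255  76  47 142 217 254 255 255 255 255 184  98 102 104
  107 109]]
0.03 [0.50823011 0.03310829 0.03      ] [ 0.51343666 -0.02316552  0.03      ] 0.056519386381776636
0.045 [0.51294965 0.03121918 0.045     ] [ 0.51793496 -0.02266333  0.045     ] 0.05411765580013966
[ 0.57540144 -0.01139563  0.09      ]
[ 0.54179593 -0.01438997  0.09      ]
[ 0.55219774 -0.0170118   0.40311616]
```

Converted, 0.033 m is 0.132, -0.004 m is -0.016.

Emit:
{"api": "shift_gripper", "payload": {"deltas": [[[0.008,-0.016,0.132],[0,0,0]],[[0,0,0.132],[0,0,0]],[[0,0,0.132],[0,0,0]],[[0,0,0.132],[0,0,0]],[[0,0,0.1],[0,0,0]],[[0,0,0],[0,0,0]],[[0,0,0],[0,0,0]]]}}

```text
time: 8.55
tool_pos: [0.5534, -0.0128, 0.2459]
tool_rot: [-3.141, 0.003, 0.092]
contact_force: [0.8, -0.4, 0.9]
opening: 0.0446
grip_force: 0.0
```

Converted, 0.009 m is 0.036.

Emit:
{"api": "shift_gripper", "payload": {"deltas": [[[0,0,0.036],[0,0,0]],[[0,0,0],[0,0,0]]]}}

```text
time: 8.72
tool_pos: [0.5538, -0.0129, 0.2383]
tool_rot: [3.141, -0.002, 0.091]
contact_force: [-0.0, 0.0, 0.5]
opening: 0.045
grip_force: 0.0
```

Emit:
{"api": "shift_gripper", "payload": {"deltas": [[[0,0,0],[0,0,0]],[[0,0,0],[0,0,0]],[[0,0,0],[0,0,0]],[[0,0,0],[0,0,0]],[[0,0,0],[0,0,0]]], "jaw": 0, "clamp_n": 45}}

```text
time: 9.13
tool_pos: [0.5535, -0.0129, 0.2381]
tool_rot: [3.141, -0.001, 0.091]
contact_force: [0.2, -0.1, 0.3]
opening: 0.0161
grip_force: 0.0
```

Add to h.py:
```python
def meas(f=None):
    c=cam('wrist');im=c['image'];hsv=cv2.cvtColor(im,cv2.COLOR_RGB2HSV)
    if f:save(c,f)
    print(robot.observe()['tool_pos'],robot.observe()['tool_rot']);return c,hsv
```

```bash
python3 -c "
from h import *
meas('w5.png')"
```

```text
[ 0.55341604 -0.01260938  0.23807224] [-3.14098147e+00 -6.86854509e-04  9.05934489e-02]
```

View pics/w5.png

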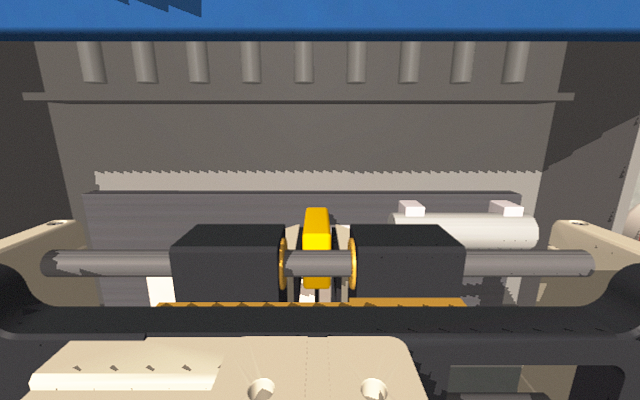

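The yellow grip sits between the fingers and the band is hidden from the wrist camera. I'll finish closing and triangulate the needle and band from the two earlier wrist views.

Emit:
{"api": "shift_gripper", "payload": {"deltas": [[[0,0,0],[0,0,0]],[[0,0,0],[0,0,0]],[[0,0,0],[0,0,0]]], "jaw": 0, "clamp_n": 45}}

```text
time: 9.43
tool_pos: [0.5534, -0.0126, 0.2381]
tool_rot: [-3.141, -0.001, 0.091]
contact_force: [-0.8, 2.7, 4.5]
opening: 0.0137
grip_force: 45.0
```

Run:
```python
from h import *
from scipy.spatial.transform import Rotation as R
c=cam('wrist')
def T(p,r):
    M=np.eye(4);M[:3,:3]=R.from_euler('xyz',r).as_matrix();M[:3,3]=p;return M
s=robot.observe();K=np.linalg.inv(T(s['tool_pos'],s['tool_rot']))@c['pose']
A=dict(c,pose=T([.37985,-.03645,.40397],[np.pi,0,1.661])@K);B=dict(c,pose=T([.5522,-.0170,.4031],[np.pi,0,.0881])@K)
def tri(a,b):
    o,d=ray(A,*a);p,e=ray(B,*b);x=np.linalg.lstsq(np.c_[d,-e],p-o,rcond=None)[0];return o+d*x[0],p+e*x[1]
print(tri((438.6,132.5),(274.2,211)))
Y=np.array([-.0906,.9959,0])
for z in(.03,.035,.04,.045):
  print(z,(onz(B,274.2,211,z)-onz(B,313.9,211,z))@Y,(onz(A,438.6,132.5,z)-onz(A,438.6,175.1,z))@Y,onz(A,438.6,132.5,z)@Y,onz(B,274.2,211,z)@Y)
print(s['tool_pos']@Y)
```

```text
(array([0.51312413, 0.03367032, 0.04714032]), array([0.51268581, 0.03095211, 0.04693483]))
0.03 0.0506666307342342 0.05149825543445758 -0.013439739860104858 -0.013001066433776593
0.035 0.04994931861636223 0.05077096121993184 -0.013298853933277443 -0.013775522813040952
0.04 0.04923200649849027 0.05004366700540608 -0.013157968006450034 -0.0145499791923053
0.045 0.0485146943806183 0.04931637279088032 -0.013017082079622632 -0.01532443557156966
-0.0627008587474711
```

Both views agree on about 49 mm.

Converted, -0.01 m is -0.04, -0.008 m is -0.032.

Emit:
{"api": "shift_gripper", "payload": {"deltas": [[[0,-0.032,0],[0,0,0]],[[0,-0.04,0],[0,0,0]],[[0,-0.04,0],[0,0,0]],[[0,-0.04,0],[0,0,0]],[[0,-0.032,0],[0,0,0]],[[0,-0.012,0],[0,0,0]],[[0,0,0],[0,0,0]],[[0,0,0],[0,0,0]]]}}

```text
time: 10.15
tool_pos: [0.5492, 0.0347, 0.2381]
tool_rot: [3.138, -0.001, 0.091]
contact_force: [-1.5, -10.7, 4.2]
opening: 0.0136
grip_force: 45.0
```

Run:
```python
from h import *
s=robot.observe();Y=np.array([-.0906,.9959,0]);print(s['tool_pos']@Y+.0627)
c=cam('side');t=cam('top')
p=proj(c,[.514,.032,.045]);q=proj(t,[.514,.032,.045]);print(p,q)
def crop(c,p,f,r=25):
    u,v=map(int,p);b=cv2.cvtColor(c['image'],cv2.COLOR_RGB2BGR)[v-r:v+r,u-r:u+r];print(u-r,v-r);return cv2.resize(b,(400,400),interpolation=cv2.INTER_CUBIC)
cv2.imwrite('pics/c6.png',np.hstack([crop(c,p,0),crop(t,q,0)]))
```

```text
0.04750098620322786
(np.float64(293.6348407705983), np.float64(189.2085615878773)) (np.float64(292.6507852746976), np.float64(227.33537865844357))
268 164
267 202
```

View pics/c6.png

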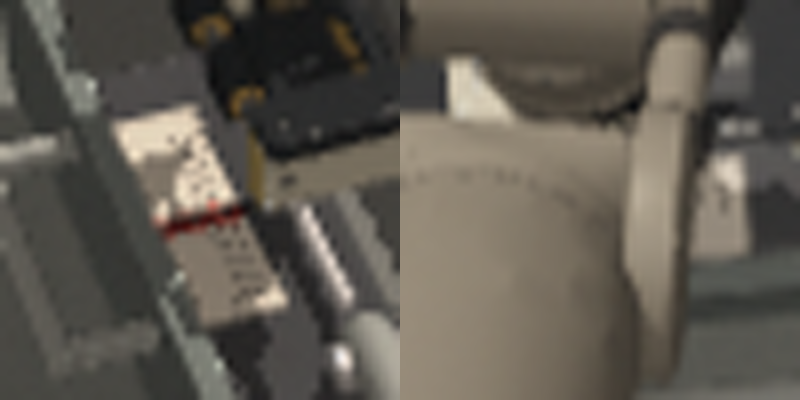

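The side crop shows the needle's dark line within the red band, at crop (205, 220), which is full px about (294, 191). The top view is blocked by the arm. I'll check the raw pixels there.

Converted, -0.0015 m is -0.006.

Emit:
{"api": "shift_gripper", "payload": {"deltas": [[[0,-0.006,0],[0,0,0]],[[0,0,0],[0,0,0]],[[0,0,0],[0,0,0]]]}}

```text
time: 10.5
tool_pos: [0.549, 0.0358, 0.238]
tool_rot: [3.138, -0.001, 0.091]
contact_force: [-0.1, -10.3, 4.4]
opening: 0.0138
grip_force: 45.0
```

Run:
```python
from h import *
s=robot.observe();Y=np.array([-.0906,.9959,0]);print(s['tool_pos']@Y+.0627)
im=np.mean([cam('side')['image'].astype(float) for _ in range(3)],0)
for v in range(186,197):print(v,' '.join('%3d/%3d'%(im[v,u,0],im[v,u,1]) for u in range(285,301)))
c=cam('side')
P=np.array(proj(c,[.514,.032,.045]));print((np.array(proj(c,np.array([.514,.032,.045])+.01*Y))-P))
```

```text
0.04864828614866644
186 102/ 95 126/115 126/115 129/118 166/152 218/200 219/201 218/199 197/179 198/181 223/207 135/125  74/ 72  76/ 72  89/ 76 103/ 89
187  92/ 88 126/116 126/116 126/116 140/128 226/211 223/206 169/154 219/201 220/204 226/212 208/191  75/ 72  75/ 72  88/ 75 102/ 87
188  79/ 78  98/ 91 127/117 127/117 131/120 169/154 225/209 213/194 222/206 170/156 228/214 224/208 134/125  63/ 60  66/ 59 117/100
189  72/ 74  97/ 91 140/127 208/189 127/117 141/128 225/209 196/179 191/173 164/120 159/145 133/116  79/ 73  32/ 31  36/ 32  79/ 69
190  70/ 72  91/ 89 172/157 223/206 126/115 126/101 136/124 122/102  96/ 86  92/ 61  65/ 57  66/ 26  58/ 19  65/ 27  37/ 35  44/ 42
191  70/ 70  81/ 77 150/117 155/141  84/ 61  64/ 47  42/ 36  73/ 36  63/ 18 103/ 24 103/ 41 110/ 60 109/ 65 112/ 98  39/ 38  40/ 39
192  68/ 69  72/ 70  92/ 76  72/ 57  67/ 20  82/ 19 102/ 28 111/ 60 110/ 65 121/ 99  90/ 66 122/104  91/ 73 124/113  73/ 69  39/ 38
193  68/ 70  69/ 70  71/ 69  82/ 54 111/ 65 119/102 123/102 125/106 123/105 108/ 99 116/106 125/115 117/107 127/116 114/105  39/ 38
194  69/ 71  70/ 72  70/ 71  81/ 73 124/107 127/117 126/115 127/116 127/116 121/111 105/ 97  93/ 85 123/113  94/ 86 124/114  73/ 68
195  71/ 73  69/ 71  69/ 71  73/ 73 103/ 96 128/117 128/117 127/117 129/118 128/117 122/111 117/107 126/115 117/107 126/116 114/105
196  64/ 65  70/ 71  70/ 71  70/ 71  81/ 78 130/118 129/118 128/117 128/117 128/117 125/115 107/ 98 107/ 98 107/ 98 110/100 125/114
[-0.90572421 -1.90470966]
```

In the side view the red shows on both sides of the needle. The band covers about rows 190.1–192.7 and the needle is at 190.9, so it is inside by roughly 2 mm or less from the middle. That agrees with the wrist estimate of 48.9 mm against 48.65 mm pulled. I'll settle the arm and hand in.

Converted, 0.0005 m is 0.002.

Emit:
{"api": "shift_gripper", "payload": {"deltas": [[[0,0.002,0],[0,0,0]],[[0,0,0],[0,0,0]],[[0,0,0],[0,0,0]],[[0,0,0],[0,0,0]],[[0,0,0],[0,0,0]],[[0,0,0],[0,0,0]]]}}

```text
time: 11.2
tool_pos: [0.5491, 0.0353, 0.238]
tool_rot: [3.138, -0.001, 0.091]
contact_force: [-1.6, -10.3, 4.5]
opening: 0.0136
grip_force: 45.0
```

```bash
python3 -c "
from h import *
print(robot.hand_in())"
```

```text
the job is handed in; nothing more can be done
None
```

I handed the job in with the drawer pulled to its stop and the grip held at about 45 N; by the camera images the needle is inside the red band, roughly 2 mm or less from its middle, but the hand-in returned no verdict.

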